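# Index the badge press and press the orange badge

## Task

On the hand badge press, turn the turret by pushing its spokes sideways with a fingertip until the orange badge stands centred under the ram and stays there; then press the red knob straight down, fully home, hold it down for a moment and let it spring back up. Push only the spokes and the knob: do not touch the badges, never bring the ram down on anything but the orange badge, and leave everything else on the table where it is.

Things in the scene. Friction and masses are not known exactly. Their poses are not given: they have to be found in the camera images.
- press: white-painted hand badge press fixed to the table. Origin: underside of its round base (300 mm across, 12 mm thick), on the turret's vertical axis. x points to the column at the back (60 mm wide, 130 mm high, begins 162 mm behind the axis); -x is the front. A 30 mm wide arm, 98 to 130 mm above the table, reaches forward from the column and carries the ram 50 mm behind the axis
- turret (a joint): turn of the turret about its vertical axis, rad, growing anticlockwise seen from above; at 0 (and every full turn) the orange badge is exactly under the ram. No stops or clicks; slight friction (about 0.15 N m), it stays where it is left. Turret: aluminium disc 156 mm across, top 35 mm above the table, with four spokes and four badges; black hub in the middle, 40 mm across, 55 mm high
- spoke_orange (a point): outer end, at mid height, of the spoke in line with the orange badge. Four equal upright flat black spokes, 90 degrees apart, each in line with one badge: 10 mm thick, free from 78 to 140 mm from the axis, from 22 to 48 mm above the table, meant to be pushed sideways; fingers can come down between them at the front and sides
- index (a point): black line on the white base's front rim, 22 x 6 mm, 137 mm from the turret axis, opposite the ram. When a spoke lies over it, the badge on the opposite side is centred under the ram
- ram_foot (a point): centre of the ram's round steel foot (38 mm across), its underside, 72 mm above the table when up
- ram_top (a point): top centre of the red mushroom knob (about 42 mm across, flat top about 30 mm across) on the ram, 182 mm above the table when up; the knob is pressed straight down from above
- ram (a joint): how far the ram is pressed down, m: 0 up, 0.018 fully down against its stop. It springs back up by itself; about 3 N starts it and about 9 N holds it fully down
- badge_orange: orange round badge, 44 mm across, 9 mm high, domed, seated in a die (it cannot come out) on the turret 50 mm from the turret's axis. Origin: centre of its underside, 43 mm above the table
- badge_blue: blue round badge, 44 mm across, 9 mm high, domed, seated in a die (it cannot come out) on the turret 50 mm from the turret's axis. Origin: centre of its underside, 43 mm above the table
- badge_white: white round badge, 44 mm across, 9 mm high, domed, seated in a die (it cannot come out) on the turret 50 mm from the turret's axis. Origin: centre of its underside, 43 mm above the table
- badge_green: green round badge, 44 mm across, 9 mm high, domed, seated in a die (it cannot come out) on the turret 50 mm from the turret's axis. Origin: centre of its underside, 43 mm above the table
- spool_yellow: yellow thread spool, 38 mm across, 48 mm tall, standing beside the press on its left; loose, origin at the centre of its underside; to be left alone
- spool_red: red thread spool, same size, standing beside the press on its right; loose, origin at the centre of its underside; to be left alone
- stamp: small black and red hand stamp, 45 x 30 mm, 64 mm tall, near the press; loose, origin at the centre of its underside; to be left alone
- stapler: black stapler 150 x 36 mm, 57 mm tall; loose, origin at the centre of its underside; to be left alone
- drink_can: drink can in a blue sleeve, 74 mm across, 118 mm tall; loose, origin at the centre of its underside; to be left alone
- covered_board: orange cloth-covered board lying flat, 160 x 220 x 12 mm; loose, origin at the centre of its underside; to be left alone
- blank_bowl: white bowl, 100 mm across, 45 mm tall; loose, origin at the centre of its underside; to be left alone

How it is judged:
By the outcome, as a careful person would: the job done as asked, in the order asked, and still so for the second after the job is handed in, with the robot touching nothing.
It also fails if it takes over 67 s, if anything falls off the work surface, if the arm or the gripper's body presses on something with over 40 N, if the wrist force passes 120 N, or if a joint passes its speed limit or range.

## Robot

A 6-joint arm with a two-finger parallel gripper is mounted at the origin on the work surface. World frame = base frame: x ahead of the robot, y to its left, z up, the work surface at z = 0. Lengths are in mm, angles in rad, forces in N, time in s.
With the tool pointing down it reaches from about 350 to 875 mm from the base axis. Payload 4.2 kg.
Tool frame: the origin (TCP) lies midway between the tips of the shut fingers; the grasp point (between the pads) lies 19 mm behind it; z points along the fingers, y is the line along which they close (so a half turn about z gives the same grasp; the last joint's range is limited). The gripper opens to 85 mm and grips with 20 to 120 N. Pads are 22 mm wide; open, the fingers measure 114 mm over their backs; the gripper's body (76 mm by 85 mm) begins 54 mm behind the grasp point. The pads swing forward as they close: fully open they stand 13 mm farther back than shut.
Start: joints at [1.465, 0.385, 0.008, 0, -1.194, -0.259], TCP at [222.944, 583.862, 231.312] pointing down, gripper open.
Joint ranges: [-3.14, 3.14], [-1.21, 2.06], [-1.07, 1.41], [-3.16, 2.05], [-2.99, -0.16], [-3.1, 3.1]. Speed limits (rad/s): [2.79, 2.79, 3.14, 3.14, 3.14, 3.14].

## Interface

Orientations are given as a unit quaternion [x, y, z, w].
In Python, from bench import arm gives the robot as it stands.
- The arm moves only by the tool send_rows, never from a script. Its argument "targets" is a list of rows, each an object of numbers: "gripper": the gripper command: -1 is fully open, 1 is shut, values between are in proportion; "x", "y", "z": the shift along the tool's x, y, z in cm; "ax", "ay", "az": the turn, a rotation vector about the tool's x, y, z in degrees. A call has 1 to 5 rows; each row shifts and turns the commanded pose from where the row before left it, along the tool's axes as they then stand; what a row does not reach is not made up. A row lasts 1/12 s, in which the tool goes at most 41.7 mm and 7.16 degrees, less where a joint would pass 70% of its speed; a pose out of reach is approached as far as the arm can. A call is refused whole if a number of a shift passes 4.17 or a number of a turn 7.16, either way. A call with a gripper value outside its range is refused whole. The fingers move at their own pace and stop on an object; the grip force is fixed at half the most. Time passes only in rows, so rows that do not move let the fingers close. It gives the time, the measured TCP pose, the force, the opening and the grip force at its end, in the units of the state.
- arm.read_state(): the state, without advancing time (a new reading comes with each control period).
- arm.get_image(name): name is "scene" or "side" or "wrist"; returns (picture, depth): 400x640x3 uint8, red, green, blue; 400x640 float32, mm along the optical axis (not along the pixel's ray), 0 where there is no reading.
- arm.camera_model(name): a dict with "fx", "fy", "cx", "cy" (pixels), "cam_to_world" (4x4, takes a point from camera to world coordinates). Camera axes: x right, y down, z forward; pixel columns grow to the right and rows downward; lengths in mm; the calibration is good to about 2 mm. A picture is of the moment at which its call begins: read the wrist's pose just before it. camera_model takes no time and is no camera call; for the wrist camera it gives the pose at the moment of the call.
- arm.job_done(): hands the job in; it is judged then, once.
Trained networks look in the newest picture that a camera, given by its name, has taken for a name from the list of things; names that differ only in an ending like _2 or _b are one class to them, and where a whole thing is asked for, a point or a joint stands for the part that bears it (a point fixed in the world has none). Each returns a list of dicts, best first, with "score" (0 to 1); they miss things now and then, are a little off and sometimes report something else, mostly with a low value. They report only what shows in the picture. A call takes as long as a camera call.
- arm.boxes_of(camera, thing): "rect" ([left, top, width, height] in pixels, round what is visible of it).
The state is a dict: "clock": time; "joints": joint angles; "joint_vel": joint speeds; "joint_efforts": joint torques, N m; "position": TCP position; "ee_rot": TCP orientation; "contact_force": force on the tool from outside, world axes, zero at the start; "wrist_torque": the same for the moment, N m; "gripper_width": finger opening in mm; "grasp_force": force on a finger pad.
Only numpy, scipy, OpenCV 4.12 (cv2) and the standard library are available. Lean on these libraries where they do the work, as an engineer would, in place of code of your own. Each camera call takes 0.05 s, during which the arm holds its last target. There are 200 camera calls.

## Working session

There is one attempt and no reset: what is moved stays moved. The work goes in short steps, Python scripts to look and compute and a tool call to move; the robot and the scene stay as the last step left them, time stands still between calls to the robot, and variables do not carry over. Pictures are saved under pics/ and viewed, at most 10 in all, crops included, and the job is handed in when it is done.

Besides the shell and the picture viewer there is one more tool, called after ">>>" as name(argument=value, ...) on one line, values as JSON. send_rows: Moves the arm, as the interface text tells. Its arguments: {"type":"object","properties":{"targets":{"type":"array"}},"required":["targets"]}

```bash
ls; mkdir -p pics; python3 - <<'E'
from bench import arm
import cv2,numpy as np
s=arm.read_state(); print(s['clock'],s['position'],s['ee_rot'],s['gripper_width'])
ims=[]
for c in ["scene","side"]:
    p,d=arm.get_image(c); np.savez(''+c+'.npz',p=p,d=d)
    cv2.imwrite(f'pics/{c}0.png',p[:,:,::-1])
    m=arm.camera_model(c); print(c,m['fx'],m['cx'],m['cy'],np.round(m['cam_to_world'],3).tolist())
    for t in ["press","spoke_orange","ram_top","badge_orange","badge_blue","badge_white","badge_green","index"]:
        print(c,t,[(np.round(r['rect']).tolist(),round(r['score'],2)) for r in arm.boxes_of(c,t)[:2]])
E
```

```text
pics
0.0 [222.72656033 583.3280718  230.20428675] [ 9.83396268e-01 -1.81467767e-01 -1.52293235e-04  1.09853985e-03] 85.50957988648922
scene 418.96005801912503 324.89886738987155 201.87179726058133 [[0.808, 0.287, -0.515, 1232.067], [0.589, -0.428, 0.685, -910.633], [-0.024, -0.857, -0.515, 784.052], [0.0, 0.0, 0.0, 1.0]]
scene press [([299.0, 178.0, 114.0, 75.0], 0.6)]
scene spoke_orange [([299.0, 193.0, 86.0, 52.0], 0.56)]
scene ram_top [([349.0, 177.0, 16.0, 32.0], 0.46)]
scene badge_orange [([333.0, 204.0, 11.0, 8.0], 0.57), ([112.0, 289.0, 101.0, 71.0], 0.43)]
scene badge_blue [([324.0, 213.0, 9.0, 5.0], 0.41)]
scene badge_white [([342.0, 218.0, 18.0, 11.0], 0.39)]
scene badge_green []
scene index [([301.0, 176.0, 115.0, 78.0], 0.76), ([306.0, 250.0, 8.0, 19.0], 0.43)]
side 421.8340260650048 326.14204769623706 197.2846876200752 [[0.997, -0.044, 0.063, 494.309], [-0.077, -0.644, 0.761, -1286.758], [0.007, -0.764, -0.646, 1193.02], [0.0, 0.0, 0.0, 1.0]]
side press [([331.0, 200.0, 9.0, 12.0], 0.58)]
side spoke_orange [([295.0, 193.0, 60.0, 32.0], 0.63)]
side ram_top [([331.0, 171.0, 11.0, 25.0], 0.43)]
side badge_orange []
side badge_blue [([313.0, 206.0, 10.0, 8.0], 0.53)]
side badge_white [([330.0, 204.0, 10.0, 6.0], 0.56), ([312.0, 204.0, 13.0, 10.0], 0.26)]
side badge_green [([323.0, 191.0, 6.0, 8.0], 0.55)]
side index [([289.0, 173.0, 86.0, 62.0], 0.88)]
```

```bash
python3 - <<'E'
import cv2,numpy as np
a=cv2.imread('pics/scene0.png');b=cv2.imread('pics/side0.png')
A=cv2.resize(a[150:300,260:460],None,fx=4,fy=4,interpolation=cv2.INTER_CUBIC)[:600]
cv2.imwrite('pics/c1.png',A)
B=cv2.resize(b[150:260,260:400],None,fx=5.4,fy=5.4,interpolation=cv2.INTER_CUBIC)
cv2.imwrite('pics/c2.png',B[:600,:800])
E
```

```text
(no output)
```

View pics/scene0.png

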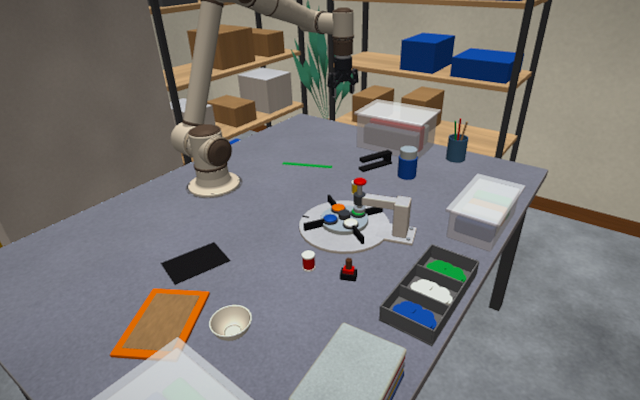

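View pics/c1.png

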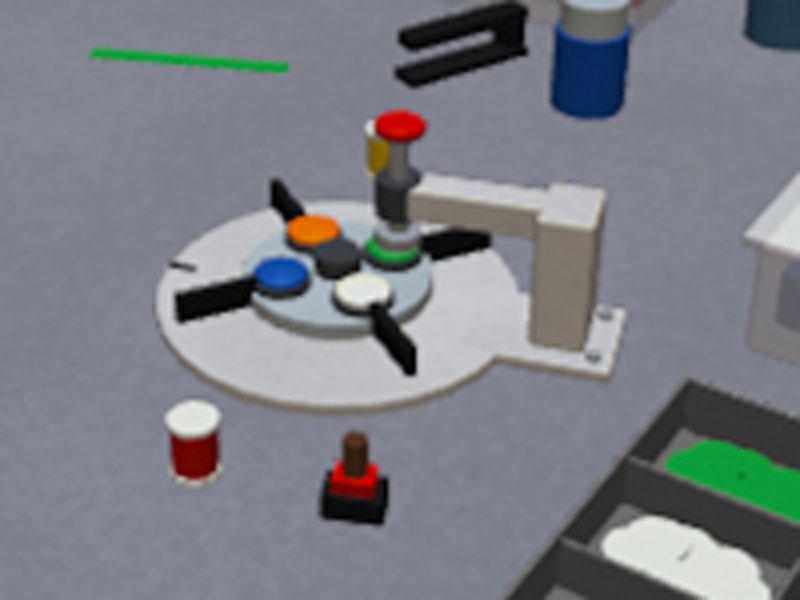

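View pics/c2.png

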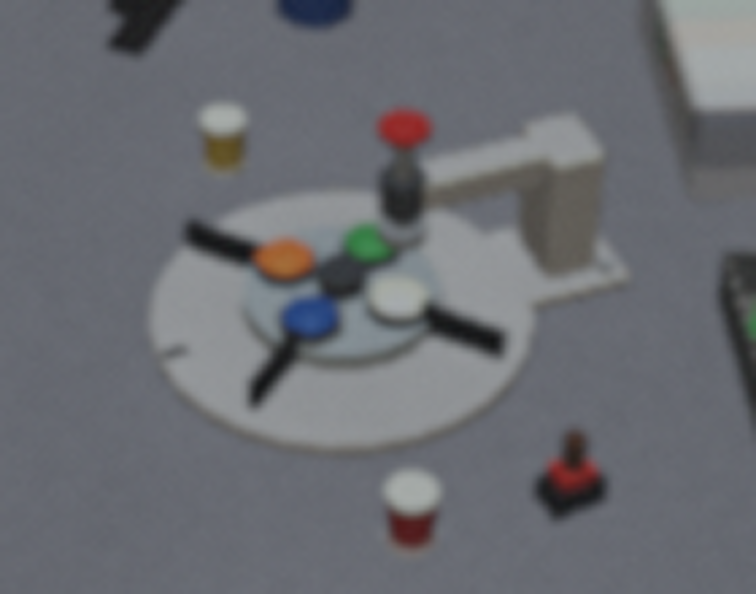

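Scene shows the press at about (345,222), orange badge at (338,207), green one beside the ram, index mark at (305,216), red knob at (360,181). I'll compute positions from both views.

```bash
cat > h.py <<'E'
import numpy as np,cv2
from bench import arm
def on_plane(m,uv,z):
    T=np.array(m['cam_to_world']); r=T[:3,:3]@np.array([(uv[0]-m['cx'])/m['fx'],(uv[1]-m['cy'])/m['fy'],1])
    return T[:3,3]+r*(z-T[2,3])/r[2]
def to_px(m,P):
    T=np.array(m['cam_to_world']); c=T[:3,:3].T@(np.asarray(P,float)-T[:3,3]); return np.array([m['fx']*c[0]/c[2]+m['cx'],m['fy']*c[1]/c[2]+m['cy']])
HSV={'orange':((8,150,120),(18,255,255)),'blue':((105,130,70),(125,255,255)),'green':((50,130,50),(80,255,255)),'red':((0,180,140),(6,255,255))}
def blobs(p,col,amin=15):
    k=cv2.inRange(cv2.cvtColor(p,cv2.COLOR_RGB2HSV),*map(np.array,HSV[col]))
    n,_,st,ce=cv2.connectedComponentsWithStats(k)
    return sorted([(int(st[i,4]),ce[i].round(1).tolist()) for i in range(1,n) if st[i,4]>=amin],reverse=True)
E
python3 - <<'E'
from h import *
for c in ['scene','side']:
    p=np.load(c+'.npz')['p'];m=arm.camera_model(c)
    for col,z in [('orange',49),('blue',49),('green',49),('red',178)]:
        print(c,col,[(a,u,on_plane(m,u,z).round(0)[:2].tolist()) for a,u in blobs(p,col)][:5])
    idx={'scene':(260+182/4,150+266/4),'side':(260+173/5.4,150+351/5.4)}[c]
    hub={'scene':(260+337/4,150+246/4),'side':(260+342/5.4,150+268/5.4)}[c]
    spo={'scene':(260+277/4,150+184/4),'side':(260+190/5.4,150+227/5.4)}[c]
    wb={'scene':(260+362/4,150+291/4),'side':(260+398/5.4,150+296/5.4)}[c]
    for n,u,z in [('index',idx,12),('hub',hub,55),('spoke',spo,48),('white',wb,50)]: print(n,on_plane(m,u,z).round(0)[:2])
E
```

```text
scene orange [(1514, [158.4, 322.9], [496.0, -591.0]), (76, [337.7, 206.9], [551.0, 66.0])]
scene blue [(3524, [454.7, 58.5], [66.0, 2346.0]), (631, [415.9, 313.1], [973.0, -223.0]), (345, [406.9, 168.3], [612.0, 451.0]), (82, [330.0, 218.0], [569.0, -4.0]), (37, [397.5, 384.5], [1026.0, -416.0])]
scene green [(423, [447.1, 269.4], [972.0, -33.0]), (413, [319.3, 49.0], [-1066.0, 2128.0]), (409, [307.6, 72.4], [-650.0, 1433.0]), (133, [343.2, 87.9], [-219.0, 1242.0]), (106, [306.9, 164.6], [265.0, 262.0])]
scene red [(63, [359.6, 180.8], [640.0, 56.0]), (36, [348.2, 269.0], [838.0, -308.0])]
index [461.   3.]
hub [590.  46.]
spoke [484. 110.]
white [639.   9.]
side orange [(1058, [294.8, 344.1], [461.0, -606.0]), (42, [312.1, 197.7], [547.0, 63.0])]
side blue [(1168, [301.1, 34.1], [562.0, 2023.0]), (778, [247.7, 27.0], [141.0, 2210.0]), (514, [82.3, 178.6], [-456.0, 262.0]), (212, [422.1, 242.1], [944.0, -222.0]), (95, [317.3, 146.6], [592.0, 448.0])]
side green [(137, [410.4, 208.2], [944.0, -31.0]), (29, [226.6, 173.5], [173.0, 257.0]), (18, [327.3, 194.8], [612.0, 77.0]), (16, [249.4, 167.1], [272.0, 299.0])]
side red []
index [460.   2.]
hub [592.  40.]
spoke [477. 106.]
white [633.  10.]
```

Press axis ≈ (593,38), press yaw ≈ 0.27, orange at ≈148°. The plan is to turn it about 132° clockwise, pushing the blue spoke round the front. First I'll go above for a close look.

>>> send_rows(targets=[{"gripper": 1, "z": -3.5, "az": -7}, {"gripper": 1, "z": -3.5, "az": -7}, {"gripper": 1, "z": -3.5, "az": -7}, {"gripper": 1, "x": 2.1, "y": 3.4}, {"gripper": 1, "x": 2.1, "y": 3.4}])

```text
$.targets[0]: bad value
```

>>> send_rows(targets=[{"gripper": 1, "x": 2.1, "y": 3.4}, {"gripper": 1, "x": 2.1, "y": 3.4}, {"gripper": 1, "x": 2.1, "y": 3.4}, {"gripper": 1, "x": 2.1, "y": 3.4}, {"gripper": 1, "x": 2.1, "y": 3.4}])

```text
$.targets[0]: bad value
```

>>> send_rows(targets=[{"gripper": 1, "x": 2.1, "y": 3.4}, {"gripper": 1, "x": 2.1, "y": 3.4}, {"gripper": 1, "x": 2.1, "y": 3.4}, {"gripper": 1, "x": 2.1, "y": 3.4}, {"gripper": 1, "x": 2.1, "y": 3.4}])

```text
$.targets[0]: bad value
```

```bash
python3 - <<'E'
from h import *
s=arm.read_state(); print(s['clock'],s['position'],s['ee_rot'],s['gripper_width'],s['contact_force'])
p,d=arm.get_image('wrist');m=arm.camera_model('wrist')
np.savez('w1.npz',p=p,d=d); cv2.imwrite('pics/w1.png',p[:,:,::-1])
print(m['fx'],np.round(m['cam_to_world'],3).tolist())
for col,z in [('orange',49),('blue',49),('green',49),('red',180)]:
    print(col,[(a,u,on_plane(m,u,z).round(1)[:2].tolist()) for a,u in blobs(p,col)][:4])
E
```

```text
0.9 [222.96115057 583.85633789 231.32425902] [ 9.83408669e-01 -1.81403942e-01 -4.51353352e-06  1.75217028e-06] 85.2119989748743 [-0.79991444 -0.19159662  0.50833604]
333.3417976697642 [[-0.357, -0.886, -0.296, 298.777], [-0.934, 0.339, 0.112, 555.302], [0.001, 0.316, -0.949, 373.228], [0.0, 0.0, 0.0, 1.0]]
orange []
blue []
green [(4820, [533.7, 96.6], [221.1, 372.0])]
red []
```

View pics/w1.png

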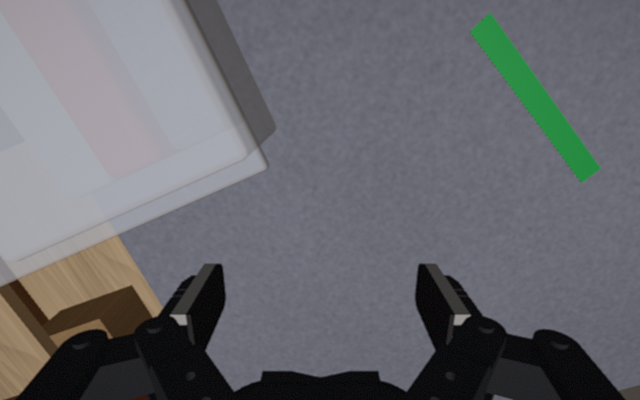

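The wrist picture shows only table, box and green strip: the arm has not moved. The rows probably need all keys.

>>> send_rows(targets=[{"gripper": 1, "x": 0, "y": 0, "z": -3.5, "ax": 0, "ay": 0, "az": -7}, {"gripper": 1, "x": 0, "y": 0, "z": -3.5, "ax": 0, "ay": 0, "az": -7}, {"gripper": 1, "x": 0, "y": 0, "z": -3.5, "ax": 0, "ay": 0, "az": -7}, {"gripper": 1, "x": 2.1, "y": 3.4, "z": 0, "ax": 0, "ay": 0, "az": 0}, {"gripper": 1, "x": 2.1, "y": 3.4, "z": 0, "ax": 0, "ay": 0, "az": 0}])

```text
clock: 1.37
position: [265.0, 517.2, 338.5]
ee_rot: [1.0, 0.002, 0.001, -0.003]
contact_force: [0.4, -1.6, -0.7]
gripper_width: 25.3
grasp_force: 0.0
```

>>> send_rows(targets=[{"gripper": 1, "x": 2.1, "y": 3.4, "z": 0, "ax": 0, "ay": 0, "az": 0}, {"gripper": 1, "x": 2.1, "y": 3.4, "z": 0, "ax": 0, "ay": 0, "az": 0}, {"gripper": 1, "x": 2.1, "y": 3.4, "z": 0, "ax": 0, "ay": 0, "az": 0}, {"gripper": 1, "x": 2.1, "y": 3.4, "z": 0, "ax": 0, "ay": 0, "az": 0}, {"gripper": 1, "x": 2.1, "y": 3.4, "z": 0, "ax": 0, "ay": 0, "az": 0}])

```text
clock: 1.78
position: [370.9, 344.3, 336.7]
ee_rot: [1.0, 0.001, 0.0, -0.0]
contact_force: [2.0, -0.4, -1.0]
gripper_width: 0.0
grasp_force: 0.0
```

>>> send_rows(targets=[{"gripper": 1, "x": 2.1, "y": 3.4, "z": 0, "ax": 0, "ay": 0, "az": 0}, {"gripper": 1, "x": 2.1, "y": 3.4, "z": 0, "ax": 0, "ay": 0, "az": 0}, {"gripper": 1, "x": 2.1, "y": 3.4, "z": 0, "ax": 0, "ay": 0, "az": 0}, {"gripper": 1, "x": 2.1, "y": 3.4, "z": 0, "ax": 0, "ay": 0, "az": 0}, {"gripper": 1, "x": 2.1, "y": 3.4, "z": 0, "ax": 0, "ay": 0, "az": 0}])

```text
clock: 2.2
position: [476.2, 174.4, 336.8]
ee_rot: [1.0, 0.001, 0.0, -0.0]
contact_force: [0.7, 1.2, -0.0]
gripper_width: 0.1
grasp_force: 0.0
```

```bash
python3 - <<'E'
from h import *
s=arm.read_state(); print(s['clock'],s['position'],s['ee_rot'],s['gripper_width'],s['contact_force'])
p,d=arm.get_image('wrist');m=arm.camera_model('wrist')
np.savez('w1.npz',p=p,d=d); cv2.imwrite('pics/w2.png',p[:,:,::-1])
print(m['fx'],np.round(m['cam_to_world'],3).tolist())
for col,z in [('orange',49),('blue',49),('green',49),('red',180)]:
    print(col,[(a,u,on_plane(m,u,z).round(1)[:2].tolist()) for a,u in blobs(p,col)][:4])
E
```

```text
2.2 [476.20066387 174.4157926  336.7520074 ] [ 9.99999343e-01  1.04408794e-03  3.90652947e-04 -2.68384415e-04] 0.0619684364439955 [ 0.67478296  1.18267499 -0.02754963]
333.3417976697642 [[-0.004, -0.949, -0.316, 559.666], [-1.0, 0.005, -0.002, 170.22], [0.003, 0.316, -0.949, 478.611], [0.0, 0.0, 0.0, 1.0]]
orange [(1024, [403.9, 95.8], [551.0, 65.5])]
blue [(1087, [460.9, 82.8], [565.8, -2.8]), (548, [56.0, 49.6], [604.7, 479.9])]
green [(1223, [395.6, 34.5], [619.4, 80.4]), (825, [206.1, 283.1], [287.4, 338.5])]
red [(184, [465.8, 2.7], [623.7, 53.8])]
```

View pics/w2.png

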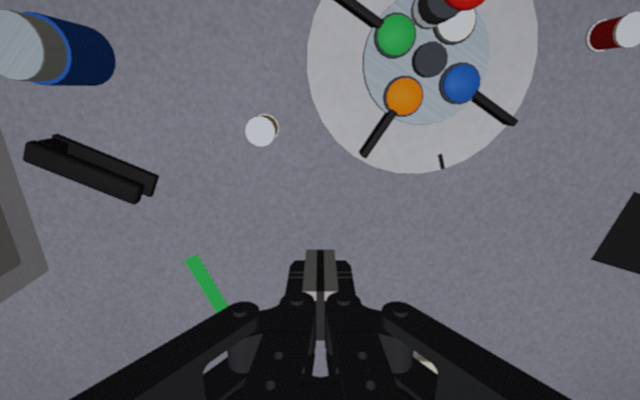

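The view shows orange badge at (404,96), blue (461,83), green (396,34), hub (430,58), index (441,161) and yellow spool (262,130). Now I'll get the press yaw and plan the sweep path.

```bash
python3 - <<'E'
from h import *
p=np.load('w1.npz')['p'];m=arm.camera_model('wrist')
g=p.mean(2)
k=np.zeros_like(g,np.uint8);k[148:172,430:452]=(g[148:172,430:452]<70)
ys,xs=np.nonzero(k);print(len(xs),xs.mean(),ys.mean())
I=on_plane(m,(xs.mean(),ys.mean()),12);print('index',I.round(1))
k=(g[40:75,410:448]<75);ys,xs=np.nonzero(k);u=(xs.mean()+410,ys.mean()+40);print('hub',u,on_plane(m,u,53).round(1))
# base outline: white vs table
w=((g>125)&(p.max(2).astype(int)-p.min(2)<25)).astype(np.uint8);w[:, :290]=0;w[:,545:]=0;w[180:]=0
c=max(cv2.findContours(w,cv2.RETR_EXTERNAL,cv2.CHAIN_APPROX_NONE)[0],key=cv2.contourArea)[:,0]
P=np.array([on_plane(m,q,12)[:2] for q in c if 3<q[1]<178])
# circle fit r=150
from scipy.optimize import least_squares
r=least_squares(lambda t:np.hypot(*(P-t[:2]).T)-t[2],[593,39,150],loss='soft_l1');print('circle',r.x.round(1),len(P))
A=np.array([592.6,38.8]);dv=A-I[:2];print('dist',np.hypot(*dv),'yaw',np.degrees(np.arctan2(dv[1],dv[0])))
print('yellow',on_plane(m,(261,130),48).round(0))
print('orange spoke',on_plane(m,(365,150),44).round(0),'blue spoke end',on_plane(m,(514,121),44).round(0))
E
```

```text
38 440.94736842105266 161.1578947368421
index [461.2  -2.9  12. ]
hub (np.float64(429.6032553407935), np.float64(58.5940996948118)) [592.9  39.3  53. ]
circle [530.1  71.  102.2] 705
dist 137.82438621201936 yaw 17.614214156766362
yellow [510. 244.  48.]
orange spoke [483. 110.  44.] blue spoke end [520. -79.  44.]
```

>>> send_rows(targets=[{"gripper": 1, "x": 1.3, "y": 3.53, "z": 0, "ax": 0, "ay": 0, "az": 0}, {"gripper": 1, "x": 1.3, "y": 3.53, "z": 0, "ax": 0, "ay": 0, "az": 0}, {"gripper": 1, "x": 1.3, "y": 3.53, "z": 0, "ax": 0, "ay": 0, "az": 0}, {"gripper": 1, "x": 1.3, "y": 3.53, "z": 0, "ax": 0, "ay": 0, "az": 0}, {"gripper": 1, "x": 1.3, "y": 3.53, "z": 0, "ax": 0, "ay": 0, "az": 0}])

```text
clock: 2.67
position: [541.2, -1.8, 336.6]
ee_rot: [1.0, 0.001, 0.0, -0.0]
contact_force: [0.5, 1.1, -0.2]
gripper_width: -0.0
grasp_force: 0.0
```

>>> send_rows(targets=[{"gripper": 1, "x": 1.3, "y": 3.53, "z": 0, "ax": 0, "ay": 0, "az": 0}, {"gripper": 1, "x": 1.3, "y": 3.53, "z": 0, "ax": 0, "ay": 0, "az": 0}, {"gripper": 1, "x": 0, "y": 0, "z": 4, "ax": 0, "ay": 0, "az": 0}, {"gripper": 1, "x": 0, "y": 0, "z": 4, "ax": 0, "ay": 0, "az": 0}, {"gripper": 1, "x": 0, "y": 0, "z": 4, "ax": 0, "ay": 0, "az": 0}])

```text
clock: 3.08
position: [567.3, -71.6, 215.4]
ee_rot: [1.0, -0.0, 0.001, -0.0]
contact_force: [0.1, 0.5, 0.2]
gripper_width: -0.1
grasp_force: 0.0
```

>>> send_rows(targets=[{"gripper": 1, "x": 0, "y": 0, "z": 4, "ax": 0, "ay": 0, "az": 0}, {"gripper": 1, "x": 0, "y": 0, "z": 4, "ax": 0, "ay": 0, "az": 0}, {"gripper": 1, "x": 0, "y": 0, "z": 4, "ax": 0, "ay": 0, "az": 0}, {"gripper": 1, "x": 0, "y": 0, "z": 1, "ax": 0, "ay": 0, "az": 0}, {"gripper": 1, "x": 0, "y": 0, "z": 0, "ax": 0, "ay": 0, "az": 0}])

```text
clock: 3.5
position: [565.0, -70.9, 83.3]
ee_rot: [1.0, 0.001, -0.004, 0.001]
contact_force: [-0.0, -0.5, 0.4]
gripper_width: 0.0
grasp_force: 0.0
```

```bash
python3 - <<'E'
from h import *
s=arm.read_state(); print(s['clock'],s['position'],s['contact_force'])
p,d=arm.get_image('wrist');m=arm.camera_model('wrist')
np.savez('w2.npz',p=p,d=d); cv2.imwrite('pics/w3.png',p[:,:,::-1])
for col,z in [('orange',49),('blue',49),('green',49)]:
    print(col,[(a,u,on_plane(m,u,z).round(1)[:2].tolist()) for a,u in blobs(p,col)][:4])
A=np.array([592.7,39]);a=np.radians(np.arange(257,116,-7)); q=A+115*np.c_[np.cos(a),np.sin(a)]
print(q[0]); dq=np.diff(q,axis=0)/10; print(np.c_[dq[:,0],-dq[:,1]].round(2).tolist())
E
```

```text
3.5 [564.98527995 -70.89158024  83.34427394] [-0.00821426 -0.51015165  0.44866101]
orange [(3643, [85.0, 257.2], [552.0, 70.6])]
blue [(3975, [196.5, 233.4], [567.7, 1.9])]
green [(2065, [39.5, 162.5], [609.8, 82.5])]
[566.83062875 -73.05255745]
[[-1.35, -0.4], [-1.29, -0.56], [-1.21, -0.71], [-1.11, -0.85], [-1.0, -0.98], [-0.87, -1.1], [-0.73, -1.2], [-0.58, -1.28], [-0.42, -1.34], [-0.26, -1.38], [-0.09, -1.4], [0.09, -1.4], [0.26, -1.38], [0.42, -1.34], [0.58, -1.28], [0.73, -1.2], [0.87, -1.1], [1.0, -0.98], [1.11, -0.85], [1.21, -0.71]]
```

View pics/w3.png

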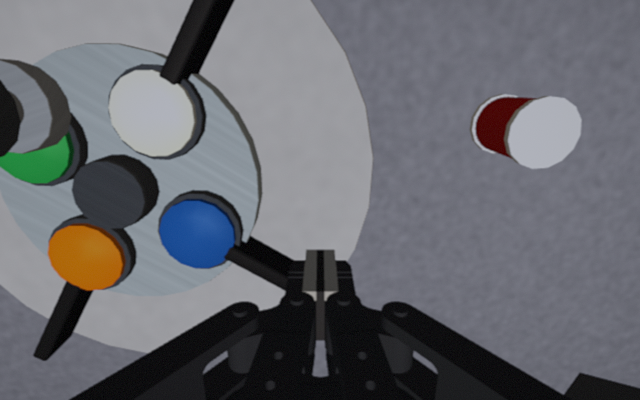

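The tip (320,260) is clear of the blue spoke, on its anticlockwise side; red spool at (540,130) is well away. Going down, then sweeping.

>>> send_rows(targets=[{"gripper": 1, "x": 0, "y": 0, "z": 3, "ax": 0, "ay": 0, "az": 0}, {"gripper": 1, "x": 0, "y": 0, "z": 2.8, "ax": 0, "ay": 0, "az": 0}, {"gripper": 1, "x": 0, "y": 0, "z": 0, "ax": 0, "ay": 0, "az": 0}, {"gripper": 1, "x": 0, "y": 0, "z": 0, "ax": 0, "ay": 0, "az": 0}])

```text
clock: 3.88
position: [568.4, -70.6, 30.1]
ee_rot: [1.0, 0.001, 0.001, 0.0]
contact_force: [-0.0, 0.5, 0.2]
gripper_width: 0.4
grasp_force: 0.0
```

>>> send_rows(targets=[{"gripper": 1, "x": -1.35, "y": -0.2, "z": 0.1, "ax": 0, "ay": 0, "az": 0}, {"gripper": 1, "x": -1.29, "y": -0.56, "z": 0, "ax": 0, "ay": 0, "az": 0}, {"gripper": 1, "x": -1.21, "y": -0.71, "z": 0, "ax": 0, "ay": 0, "az": 0}, {"gripper": 1, "x": -1.11, "y": -0.85, "z": 0, "ax": 0, "ay": 0, "az": 0}, {"gripper": 1, "x": -1.0, "y": -0.98, "z": 0, "ax": 0, "ay": 0, "az": 0}])

```text
clock: 4.3
position: [511.1, -37.0, 31.4]
ee_rot: [1.0, 0.001, 0.005, -0.001]
contact_force: [2.1, -0.2, -0.5]
gripper_width: -0.0
grasp_force: 0.8
```

>>> send_rows(targets=[{"gripper": 1, "x": -0.87, "y": -1.1, "z": 0, "ax": 0, "ay": 0, "az": 0}, {"gripper": 1, "x": -0.73, "y": -1.2, "z": 0, "ax": 0, "ay": 0, "az": 0}, {"gripper": 1, "x": -0.58, "y": -1.28, "z": 0, "ax": 0, "ay": 0, "az": 0}, {"gripper": 1, "x": -0.42, "y": -1.34, "z": 0, "ax": 0, "ay": 0, "az": 0}, {"gripper": 1, "x": -0.26, "y": -1.38, "z": 0, "ax": 0, "ay": 0, "az": 0}])

```text
clock: 4.72
position: [481.9, 26.7, 31.2]
ee_rot: [1.0, 0.001, 0.004, -0.001]
contact_force: [1.7, -2.4, -1.0]
gripper_width: -0.1
grasp_force: 1.0
```

```bash
python3 - <<'E'
from h import *
s=arm.read_state(); print(s['clock'],s['position'],s['contact_force'])
for c in ['wrist','scene','side']:
    p,d=arm.get_image(c);m=arm.camera_model(c)
    for col in ['orange','blue','green']:
        for a,u in blobs(p,col):
            P=on_plane(m,u,49)[:2]; v=P-[592.7,39]
            if abs(np.hypot(*v)-50)<25: print(c,col,a,P.round(1),np.degrees(np.arctan2(v[1],v[0])).round(1))
E
```

```text
4.7167 [481.87680922  26.67838309  31.22336163] [ 1.72152258 -2.44064359 -1.01928274]
wrist orange 6732 [581.8  94.2] 101.2
wrist blue 10199 [542.4  46.1] 171.9
scene orange 42 [590.   83.3] 93.5
scene blue 79 [545.   39.5] 179.4
scene green 87 [643.9  34.8] -4.7
side orange 36 [592.2  86.1] 90.6
side blue 47 [539.4  38.4] -179.3
side green 33 [640.2  34. ] -6.0
```

>>> send_rows(targets=[{"gripper": 1, "x": -0.09, "y": -1.4, "z": 0, "ax": 0, "ay": 0, "az": 0}, {"gripper": 1, "x": 0.09, "y": -1.4, "z": 0, "ax": 0, "ay": 0, "az": 0}, {"gripper": 1, "x": 0.26, "y": -1.38, "z": 0, "ax": 0, "ay": 0, "az": 0}, {"gripper": 1, "x": 0.42, "y": -1.34, "z": 0, "ax": 0, "ay": 0, "az": 0}, {"gripper": 1, "x": 0.58, "y": -1.28, "z": 0, "ax": 0, "ay": 0, "az": 0}])

```text
clock: 5.28
position: [491.8, 93.9, 28.1]
ee_rot: [1.0, 0.001, 0.0, -0.0]
contact_force: [0.5, -2.6, -0.2]
gripper_width: -0.1
grasp_force: 0.8
```

>>> send_rows(targets=[{"gripper": 1, "x": 0.73, "y": -1.2, "z": 0, "ax": 0, "ay": 0, "az": 0}, {"gripper": 1, "x": 0.44, "y": -0.55, "z": 0, "ax": 0, "ay": 0, "az": 0}, {"gripper": 1, "x": 0.22, "y": -0.28, "z": 0, "ax": 0, "ay": 0, "az": 0}, {"gripper": 1, "x": 0, "y": 0, "z": 0, "ax": 0, "ay": 0, "az": 0}, {"gripper": 1, "x": 0, "y": 0, "z": 0, "ax": 0, "ay": 0, "az": 0}])

```text
clock: 5.7
position: [505.1, 113.7, 27.1]
ee_rot: [1.0, 0.001, -0.0, -0.0]
contact_force: [-0.2, 0.4, -0.5]
gripper_width: 0.4
grasp_force: 0.0
```

```bash
cat > look.py <<'E'
from h import *
def look():
    s=arm.read_state(); print(s['clock'],s['position'].round(1),s['contact_force'].round(1))
    for c in ['wrist','scene','side']:
        m=arm.camera_model(c);p,d=arm.get_image(c); np.savez(c+'.npz',p=p,d=d)
        for col in ['orange','blue','green']:
            for a,u in blobs(p,col):
                P=on_plane(m,u,49)[:2]; v=P-[592.7,39]
                if abs(np.hypot(*v)-50)<25: print(c,col,a,u,P.round(1),np.degrees(np.arctan2(v[1],v[0])).round(1))
E
python3 -c 'from look import *;look()'
```

```text
5.7 [505.1 113.7  27.1] [-0.2  0.4 -0.5]
wrist orange 1458 [436.7, 8.5] [610.5  77. ] 64.9
wrist blue 10473 [404.8, 162.6] [560.6  83.1] 126.0
wrist green 1749 [617.2, 17.6] [608.   18.8] -52.9
scene orange 60 [359.0, 214.5] [634.8  65.4] 32.1
scene blue 73 [342.2, 206.5] [562.1  76. ] 129.6
scene green 94 [345.6, 222.9] [6.259e+02 6.000e-01] -49.1
side orange 24 [330.4, 196.7] [624.   64.2] 38.8
side blue 43 [314.2, 195.8] [556.3  74.7] 135.5
side green 35 [331.3, 207.1] [622.1  -1.8] -54.2
```

>>> send_rows(targets=[{"gripper": 1, "x": 0.67, "y": -0.72, "z": 0, "ax": 0, "ay": 0, "az": 0}, {"gripper": 1, "x": 0.73, "y": -0.66, "z": 0, "ax": 0, "ay": 0, "az": 0}, {"gripper": 1, "x": 0.78, "y": -0.59, "z": 0, "ax": 0, "ay": 0, "az": 0}, {"gripper": 1, "x": 0.42, "y": -0.27, "z": 0, "ax": 0, "ay": 0, "az": 0}, {"gripper": 1, "x": 0.2, "y": -0.13, "z": 0, "ax": 0, "ay": 0, "az": 0}])

```text
clock: 6.27
position: [534.1, 138.1, 27.2]
ee_rot: [1.0, 0.001, 0.0, -0.0]
contact_force: [-0.9, -1.9, -0.2]
gripper_width: -0.1
grasp_force: 0.7
```

>>> send_rows(targets=[{"gripper": 1, "x": 0.1, "y": -0.06, "z": 0, "ax": 0, "ay": 0, "az": 0}, {"gripper": 1, "x": 0, "y": 0, "z": 0, "ax": 0, "ay": 0, "az": 0}, {"gripper": 1, "x": 0, "y": 0, "z": 0, "ax": 0, "ay": 0, "az": 0}])

```text
clock: 6.52
position: [534.3, 138.2, 27.4]
ee_rot: [1.0, 0.001, 0.0, -0.0]
contact_force: [-0.4, -0.2, -0.2]
gripper_width: 0.1
grasp_force: 0.0
```

```bash
python3 -c 'from look import *;look()'
```

```text
6.5167 [534.3 138.2  27.4] [-0.4 -0.2 -0.2]
wrist orange 6666 [528.7, 43.8] [629.6  70. ] 40.0
wrist blue 9247 [443.0, 201.6] [574.6  91.7] 108.9
scene orange 86 [359.1, 216.4] [641.1  56. ] 19.4
scene blue 75 [346.9, 206.5] [575.1  84.7] 111.0
scene green 93 [340.8, 222.8] [613.1  -7.3] -66.2
side orange 34 [333.8, 198.2] [637.4  53.5] 17.9
side blue 46 [317.4, 194.4] [570.3  83. ] 116.9
side green 38 [327.8, 208.3] [607.2  -8.2] -72.9
```

>>> send_rows(targets=[{"gripper": 1, "x": -0.5, "y": 0.3, "z": 0, "ax": 0, "ay": 0, "az": 0}, {"gripper": 1, "x": 0, "y": 0, "z": -4, "ax": 0, "ay": 0, "az": 0}, {"gripper": 1, "x": 0, "y": 0, "z": -4.1, "ax": 0, "ay": 0, "az": 0}, {"gripper": 1, "x": 0, "y": 0, "z": -4.1, "ax": 0, "ay": 0, "az": 0}, {"gripper": 1, "x": 0, "y": 0, "z": -4.1, "ax": 0, "ay": 0, "az": 0}])

```text
clock: 7.08
position: [528.1, 134.4, 192.1]
ee_rot: [1.0, 0.001, -0.0, 0.0]
contact_force: [1.4, 0.3, 0.1]
gripper_width: -0.1
grasp_force: 0.0
```

>>> send_rows(targets=[{"gripper": 1, "x": 0, "y": 1, "z": -4, "ax": 0, "ay": 0, "az": 0}, {"gripper": 1, "x": -1.3, "y": 3.8, "z": 0, "ax": 0, "ay": 0, "az": 0}, {"gripper": 1, "x": -1.3, "y": 3.8, "z": 0, "ax": 0, "ay": 0, "az": 0}, {"gripper": 1, "x": -1.3, "y": 2.9, "z": 0, "ax": 0, "ay": 0, "az": 0}, {"gripper": 1, "x": 0, "y": 0, "z": 0, "ax": 0, "ay": 0, "az": 0}])

```text
clock: 7.5
position: [486.8, 16.1, 230.6]
ee_rot: [1.0, -0.001, -0.001, -0.0]
contact_force: [-0.2, 0.8, -0.2]
gripper_width: 0.1
grasp_force: 0.0
```

>>> send_rows(targets=[{"gripper": 1, "x": 0, "y": 0, "z": 0, "ax": 0, "ay": 0, "az": 0}, {"gripper": 1, "x": 0, "y": 0, "z": 0, "ax": 0, "ay": 0, "az": 0}, {"gripper": 1, "x": 0, "y": 0, "z": 0, "ax": 0, "ay": 0, "az": 0}])

```text
clock: 7.75
position: [490.5, 20.4, 230.3]
ee_rot: [1.0, 0.001, 0.0, -0.0]
contact_force: [-0.2, -0.7, 0.2]
gripper_width: -0.2
grasp_force: 0.0
```

```bash
python3 - <<'E'
from look import *
look()
p=np.load('wrist.npz')['p'];cv2.imwrite('pics/w4.png',p[:,:,::-1])
E
```

```text
7.75 [490.5  20.4 230.3] [-0.2 -0.7  0.2]
wrist orange 576 [273.7, 24.9] [624.   61.2] 35.3
wrist blue 1877 [245.1, 86.9] [572.9  89.6] 111.4
wrist green 2072 [346.0, 43.5] [609.4  -2.1] -67.9
scene orange 86 [359.1, 216.4] [641.1  56. ] 19.4
scene blue 72 [347.0, 206.6] [575.7  84.4] 110.5
scene green 93 [340.8, 222.8] [613.1  -7.3] -66.2
side orange 33 [333.7, 198.3] [636.9  52.9] 17.4
side blue 44 [317.2, 194.4] [569.5  83. ] 117.8
side green 34 [328.1, 208.0] [608.6  -6.4] -70.7
```

View pics/w4.png

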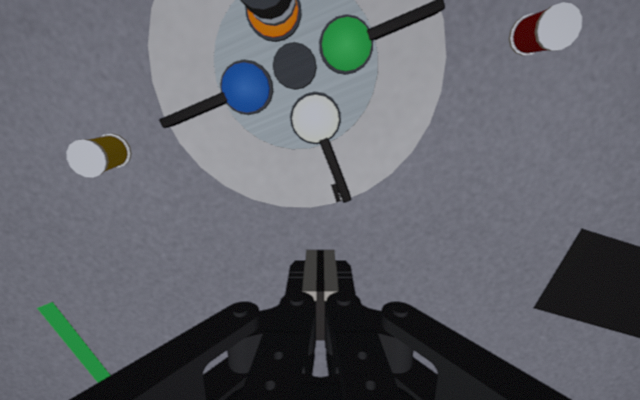

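Orange is now nearly under the ram: white spoke at (338,170), just to one side of the index (336,192). Badge line 111.7° against the target 107.6°, so about 4° is left. I'll go back down and nudge about 8 mm.

>>> send_rows(targets=[{"gripper": 1, "x": 1.27, "y": -3.8, "z": 0, "ax": 0, "ay": 0, "az": 0}, {"gripper": 1, "x": 1.27, "y": -3.8, "z": 0, "ax": 0, "ay": 0, "az": 0}, {"gripper": 1, "x": 1.26, "y": -3.8, "z": 0, "ax": 0, "ay": 0, "az": 0}, {"gripper": 1, "x": 0, "y": 0, "z": 4, "ax": 0, "ay": 0, "az": 0}, {"gripper": 1, "x": 0, "y": 0, "z": 4, "ax": 0, "ay": 0, "az": 0}])

```text
clock: 8.32
position: [530.5, 137.8, 151.1]
ee_rot: [1.0, 0.003, 0.003, -0.002]
contact_force: [0.5, -0.2, -1.1]
gripper_width: -0.2
grasp_force: 0.0
```

>>> send_rows(targets=[{"gripper": 1, "x": 0, "y": 0, "z": 4, "ax": 0, "ay": 0, "az": 0}, {"gripper": 1, "x": 0, "y": 0, "z": 0, "ax": 0, "ay": 0, "az": 0}, {"gripper": 1, "x": 0, "y": 0, "z": 4, "ax": 0, "ay": 0, "az": 0}, {"gripper": 1, "x": 0, "y": 0, "z": 4.2, "ax": 0, "ay": 0, "az": 0}, {"gripper": 1, "x": 0, "y": 0, "z": 0, "ax": 0, "ay": 0, "az": 0}])

```text
out of range: a shift must lie within [-4.17, 4.17]
```

>>> send_rows(targets=[{"gripper": 1, "x": 0, "y": 0, "z": 4, "ax": 0, "ay": 0, "az": 0}, {"gripper": 1, "x": 0, "y": 0, "z": 0, "ax": 0, "ay": 0, "az": 0}, {"gripper": 1, "x": 0, "y": 0, "z": 4, "ax": 0, "ay": 0, "az": 0}, {"gripper": 1, "x": 0, "y": 0, "z": 4.1, "ax": 0, "ay": 0, "az": 0}, {"gripper": 1, "x": 0, "y": 0, "z": 0.2, "ax": 0, "ay": 0, "az": 0}])

```text
clock: 8.73
position: [524.5, 132.4, 22.1]
ee_rot: [1.0, 0.0, -0.006, 0.003]
contact_force: [-0.9, -0.5, -1.0]
gripper_width: -0.0
grasp_force: 0.0
```

>>> send_rows(targets=[{"gripper": 1, "x": 0, "y": 0, "z": 0, "ax": 0, "ay": 0, "az": 0}, {"gripper": 1, "x": 0, "y": 0, "z": 0, "ax": 0, "ay": 0, "az": 0}, {"gripper": 1, "x": 0.4, "y": -0.22, "z": 0, "ax": 0, "ay": 0, "az": 0}, {"gripper": 1, "x": 0.2, "y": -0.1, "z": 0, "ax": 0, "ay": 0, "az": 0}, {"gripper": 1, "x": 0, "y": 0, "z": 0, "ax": 0, "ay": 0, "az": 0}])

```text
clock: 9.15
position: [535.8, 138.0, 29.7]
ee_rot: [1.0, 0.001, 0.002, -0.001]
contact_force: [-0.7, 0.2, 0.8]
gripper_width: -0.3
grasp_force: 0.0
```

>>> send_rows(targets=[{"gripper": 1, "x": 0.16, "y": -0.09, "z": 0, "ax": 0, "ay": 0, "az": 0}, {"gripper": 1, "x": 0.16, "y": -0.09, "z": 0, "ax": 0, "ay": 0, "az": 0}, {"gripper": 1, "x": 0.16, "y": -0.08, "z": 0, "ax": 0, "ay": 0, "az": 0}, {"gripper": 1, "x": 0.1, "y": -0.05, "z": 0, "ax": 0, "ay": 0, "az": 0}, {"gripper": 1, "x": 0, "y": 0, "z": 0, "ax": 0, "ay": 0, "az": 0}])

```text
clock: 9.57
position: [540.0, 140.3, 27.3]
ee_rot: [1.0, 0.001, 0.0, 0.0]
contact_force: [-1.0, -0.8, 0.8]
gripper_width: 0.2
grasp_force: 0.3
```

>>> send_rows(targets=[{"gripper": 1, "x": 0, "y": 0, "z": 0, "ax": 0, "ay": 0, "az": 0}, {"gripper": 1, "x": 0, "y": 0, "z": 0, "ax": 0, "ay": 0, "az": 0}])

```text
clock: 9.73
position: [539.9, 140.3, 27.2]
ee_rot: [1.0, 0.001, 0.0, -0.0]
contact_force: [-0.0, -0.6, 0.5]
gripper_width: -0.1
grasp_force: 0.2
```

>>> send_rows(targets=[{"gripper": 1, "x": 0.08, "y": -0.04, "z": 0, "ax": 0, "ay": 0, "az": 0}, {"gripper": 1, "x": 0.07, "y": -0.04, "z": 0, "ax": 0, "ay": 0, "az": 0}, {"gripper": 1, "x": 0, "y": 0, "z": 0, "ax": 0, "ay": 0, "az": 0}, {"gripper": 1, "x": 0, "y": 0, "z": 0, "ax": 0, "ay": 0, "az": 0}, {"gripper": 1, "x": 0, "y": 0, "z": 0, "ax": 0, "ay": 0, "az": 0}])

```text
clock: 10.15
position: [541.2, 140.9, 27.2]
ee_rot: [1.0, 0.001, -0.0, 0.0]
contact_force: [-0.6, -1.5, 0.6]
gripper_width: -0.0
grasp_force: 0.5
```

>>> send_rows(targets=[{"gripper": 1, "x": -0.7, "y": 0.4, "z": 0, "ax": 0, "ay": 0, "az": 0}, {"gripper": 1, "x": 0, "y": 0, "z": -4, "ax": 0, "ay": 0, "az": 0}, {"gripper": 1, "x": 0, "y": 0, "z": -4.1, "ax": 0, "ay": 0, "az": 0}, {"gripper": 1, "x": 0, "y": 0, "z": -4.1, "ax": 0, "ay": 0, "az": 0}, {"gripper": 1, "x": 0, "y": 0, "z": -4.1, "ax": 0, "ay": 0, "az": 0}])

```text
clock: 10.57
position: [533.8, 136.8, 192.2]
ee_rot: [1.0, 0.001, 0.0, -0.0]
contact_force: [1.4, -0.1, -0.4]
gripper_width: 0.0
grasp_force: 0.0
```

>>> send_rows(targets=[{"gripper": 1, "x": 0, "y": 1, "z": -4, "ax": 0, "ay": 0, "az": 0}, {"gripper": 1, "x": -1.4, "y": 3.8, "z": 0, "ax": 0, "ay": 0, "az": 0}, {"gripper": 1, "x": -1.5, "y": 3.8, "z": 0, "ax": 0, "ay": 0, "az": 0}, {"gripper": 1, "x": -1.5, "y": 2.9, "z": 0, "ax": 0, "ay": 0, "az": 0}, {"gripper": 1, "x": 0, "y": 0, "z": 0, "ax": 0, "ay": 0, "az": 0}])

```text
clock: 10.98
position: [487.2, 18.4, 230.7]
ee_rot: [1.0, -0.001, -0.0, -0.0]
contact_force: [0.1, 0.5, -0.6]
gripper_width: -0.1
grasp_force: 0.0
```

>>> send_rows(targets=[{"gripper": 1, "x": 0, "y": 0, "z": 0, "ax": 0, "ay": 0, "az": 0}, {"gripper": 1, "x": 0, "y": 0, "z": 0, "ax": 0, "ay": 0, "az": 0}, {"gripper": 1, "x": 0, "y": 0, "z": 0, "ax": 0, "ay": 0, "az": 0}])

```text
clock: 11.23
position: [490.9, 22.6, 230.3]
ee_rot: [1.0, 0.001, 0.0, -0.0]
contact_force: [0.9, -0.1, -0.3]
gripper_width: 0.2
grasp_force: 0.0
```

```bash
python3 - <<'E'
from look import *
look()
p=np.load('wrist.npz')['p'];m=arm.camera_model('wrist')
B={c:on_plane(m,max(blobs(p,c))[1],49)[:2] for c in ['blue','green']}
v=B['blue']-B['green'];print('line',np.degrees(np.arctan2(v[1],v[0])))
cv2.imwrite('pics/w5.png',cv2.resize(p[0:220,140:450,::-1],None,fx=2.5,fy=2.5,interpolation=cv2.INTER_CUBIC))
E
```

```text
11.2333 [490.9  22.6 230.3] [ 0.9 -0.1 -0.3]
wrist orange 547 [284.3, 23.3] [625.9  54.2] 24.6
wrist blue 1887 [246.2, 84.1] [575.9  90.6] 108.1
wrist green 2054 [349.7, 48.0] [606.4  -3.3] -72.1
scene orange 84 [358.9, 216.7] [641.5  54.1] 17.2
scene blue 71 [347.8, 206.6] [578.   85.8] 107.5
scene green 92 [339.7, 222.7] [609.9  -8.8] -70.2
side orange 39 [334.0, 198.8] [637.9  49.5] 13.1
side blue 46 [318.0, 194.2] [573.   84.1] 113.6
side green 37 [327.4, 208.5] [605.5  -9.3] -75.1
line 108.01290484018844
```

View pics/w5.png

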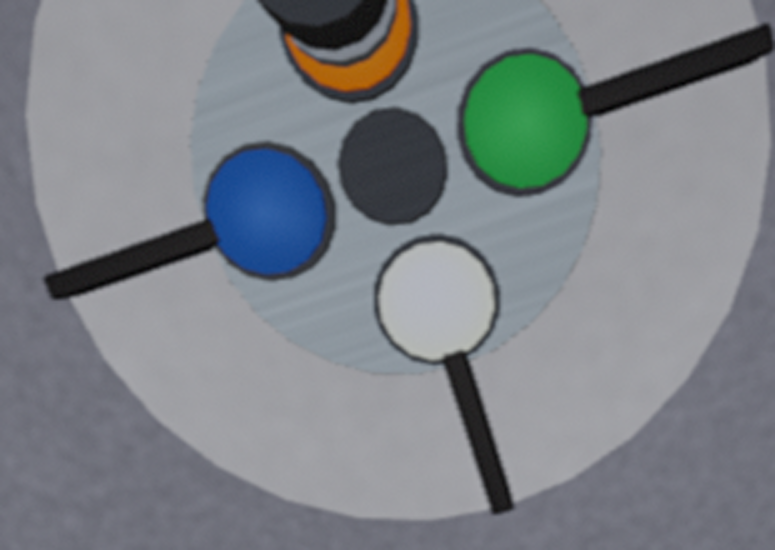

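Spoke now covers the index and orange sits under the ram (badge line 108.0° against 107.6°, about 0.4° off). Next I'll locate the knob from close by.

>>> send_rows(targets=[{"gripper": 1, "x": 0, "y": 0, "z": -2.5, "ax": 0, "ay": 0, "az": 0}, {"gripper": 1, "x": 3.7, "y": -1, "z": 0, "ax": 0, "ay": 0, "az": 0}, {"gripper": 1, "x": 3.7, "y": -1.1, "z": 0, "ax": 0, "ay": 0, "az": 0}, {"gripper": 1, "x": 3.6, "y": -1, "z": 0, "ax": 0, "ay": 0, "az": 0}, {"gripper": 1, "x": 0, "y": 0, "z": 0, "ax": 0, "ay": 0, "az": 0}])

```text
clock: 11.8
position: [605.6, 55.4, 252.3]
ee_rot: [1.0, 0.002, -0.0, 0.0]
contact_force: [0.9, -0.3, -0.7]
gripper_width: -0.1
grasp_force: 0.0
```

>>> send_rows(targets=[{"gripper": 1, "x": 0, "y": 0, "z": 0, "ax": 0, "ay": 0, "az": 0}, {"gripper": 1, "x": 0, "y": 0, "z": 0, "ax": 0, "ay": 0, "az": 0}, {"gripper": 1, "x": 0, "y": 0, "z": 0, "ax": 0, "ay": 0, "az": 0}])

```text
clock: 12.05
position: [599.8, 53.2, 255.4]
ee_rot: [1.0, 0.001, -0.0, 0.0]
contact_force: [0.5, -0.0, 0.6]
gripper_width: -0.3
grasp_force: 0.0
```

```bash
python3 - <<'E'
from h import *
s=arm.read_state(); print(s['clock'],s['position'].round(1),s['contact_force'].round(1))
HSV['red']=((0,150,70),(8,255,255))
for c in ['wrist','scene','side']:
    m=arm.camera_model(c);p,d=arm.get_image(c)
    if c=='wrist': cv2.imwrite('pics/w6.png',p[:,:,::-1])
    for a,u in blobs(p,'red')[:5]: print(c,a,u,on_plane(m,u,179).round(1),d[int(u[1]),int(u[0])])
    for col in ['blue','green']: print(col,[(on_plane(m,u,49)[:2].round(1).tolist()) for a,u in blobs(p,col)[:1]] if c=='wrist' else '')
E
```

```text
12.05 [599.8  53.2 255.4] [ 0.5 -0.   0.6]
wrist 2801 [312.0, 154.0] [639.8  58.8 179. ] 218.3346
wrist 541 [534.0, 23.9] [717.1 -72.  179. ] 319.192
wrist 148 [527.7, 134.1] [653.1 -81.1 179. ] 365.24667
blue [[575.7, 92.2]]
green [[607.4, -2.8]]
scene 97 [308.3, 263.7] [ 754.9 -344.8  179. ] 1182.5398
scene 78 [348.0, 270.2] [ 841.  -312.8  179. ] 1143.4805
scene 72 [359.5, 181.3] [642.4  51.8 179. ] 1272.4916
scene 20 [459.0, 127.4] [729.2 642.3 179. ] 1755.111
blue 
green 
side 59 [457.4, 321.4] [ 914.9 -647.2  179. ] 1296.6482
side 33 [334.2, 173.5] [636.5  52.7 179. ] 1680.7413
side 25 [365.4, 237.6] [ 708.3 -309.1  179. ] 1619.2489
blue 
green
```

View pics/w6.png

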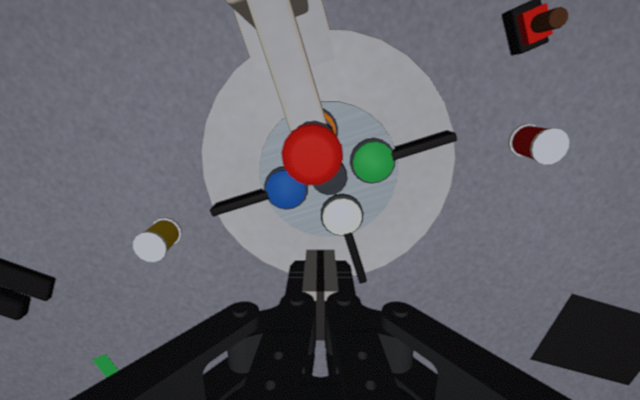

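The knob shows at (312,154), i.e. about (640,55). I'll check the ram's bearing by the press arm's edges in the same picture.

```bash
python3 - <<'E'
from h import *
p=cv2.imread('pics/w6.png');m=arm.camera_model('wrist');g=cv2.GaussianBlur(p,(3,3),0).mean(2)
L=[];R=[]
for r in range(15,105,3):
    cx=int(270+(r)*0.36); row=np.diff(g[r]);
    print(r,[int(v) for v in g[r,cx-30:cx+40:3]]) if r in(30,81) else 0
    a=cx-32+np.argmax(row[cx-32:cx-5]); b=cx+5+np.argmin(row[cx+5:cx+35])
    L.append(on_plane(m,(a+.5,r),130)[:2]);R.append(on_plane(m,(b+.5,r),130)[:2])
for n,q in(('L',L),('R',R)):
    vx,vy,x,y=cv2.fitLine(np.array(q,np.float32),cv2.DIST_HUBER,0,.01,.01).ravel()
    print(n,np.degrees(np.arctan(vy/vx)),'y at x=640',y+(640-x)*vy/vx)
# spoke lines
def spoke(r0,r1,c0,c1,z):
    k=np.zeros(g.shape,bool);k[r0:r1,c0:c1]=g[r0:r1,c0:c1]<45
    ys,xs=np.nonzero(k);q=np.array([on_plane(m,(x,y),z)[:2] for x,y in zip(xs,ys)],np.float32)
    vx,vy,*_=cv2.fitLine(q,cv2.DIST_HUBER,0,.01,.01).ravel();return q.mean(0),np.degrees(np.arctan2(vy,vx)),len(q)
b,gr,w=spoke(188,218,208,262,46),spoke(130,160,402,460,46),spoke(238,285,345,370,46)
print(b,gr,w); v=b[0]-gr[0];print('spoke line',np.degrees(np.arctan2(v[1],v[0])))
E
```

```text
30 [156, 157, 138, 152, 155, 156, 156, 156, 155, 155, 155, 155, 155, 155, 155, 150, 124, 152, 153, 152, 151, 151, 152, 152]
81 [160, 153, 148, 156, 158, 158, 158, 159, 159, 159, 158, 158, 158, 157, 149, 130, 158, 157, 157, 158, 159, 158, 158, 157]
L 17.689737 y at x=640 73.098465
R 17.167948 y at x=640 45.051216
(array([560.66223, 146.09479], dtype=float32), np.float32(-70.266205), 537) (array([627.233   , -59.889503], dtype=float32), np.float32(-72.7961), 602) (array([482.3002  ,  13.217919], dtype=float32), np.float32(10.521675), 423)
spoke line 107.90997
```

Arm bearing 17.4°, orange 17.9°: aligned. Moving over the knob and pressing.

>>> send_rows(targets=[{"gripper": 1, "x": 2, "y": -0.1, "z": 0, "ax": 0, "ay": 0, "az": 0}, {"gripper": 1, "x": 2, "y": -0.1, "z": 0, "ax": 0, "ay": 0, "az": 0}, {"gripper": 1, "x": 0, "y": 0, "z": 2.5, "ax": 0, "ay": 0, "az": 0}, {"gripper": 1, "x": 0, "y": 0, "z": 2.5, "ax": 0, "ay": 0, "az": 0}, {"gripper": 1, "x": 0, "y": 0, "z": 0.8, "ax": 0, "ay": 0, "az": 0}])

```text
clock: 12.62
position: [638.1, 54.8, 193.8]
ee_rot: [1.0, 0.0, -0.003, 0.0]
contact_force: [-0.7, -0.3, -1.4]
gripper_width: -0.1
grasp_force: 0.0
```

>>> send_rows(targets=[{"gripper": 1, "x": 0, "y": 0, "z": 0, "ax": 0, "ay": 0, "az": 0}, {"gripper": 1, "x": 0, "y": 0, "z": 0, "ax": 0, "ay": 0, "az": 0}, {"gripper": 1, "x": 0, "y": 0, "z": 0, "ax": 0, "ay": 0, "az": 0}])

```text
clock: 12.87
position: [641.3, 55.3, 199.6]
ee_rot: [1.0, 0.001, 0.002, -0.0]
contact_force: [0.5, -0.0, -0.5]
gripper_width: 0.1
grasp_force: 0.0
```

>>> send_rows(targets=[{"gripper": 1, "x": 0, "y": 0, "z": 0.6, "ax": 0, "ay": 0, "az": 0}, {"gripper": 1, "x": 0, "y": 0, "z": 0.6, "ax": 0, "ay": 0, "az": 0}, {"gripper": 1, "x": 0, "y": 0, "z": 0.4, "ax": 0, "ay": 0, "az": 0}, {"gripper": 1, "x": 0, "y": 0, "z": 0.4, "ax": 0, "ay": 0, "az": 0}, {"gripper": 1, "x": 0, "y": 0, "z": 0, "ax": 0, "ay": 0, "az": 0}])

```text
clock: 13.28
position: [640.4, 55.3, 177.3]
ee_rot: [1.0, 0.001, -0.0, 0.0]
contact_force: [-2.1, 1.4, 3.7]
gripper_width: -0.4
grasp_force: 2.2
```

>>> send_rows(targets=[{"gripper": 1, "x": 0, "y": 0, "z": 0.4, "ax": 0, "ay": 0, "az": 0}, {"gripper": 1, "x": 0, "y": 0, "z": 0.4, "ax": 0, "ay": 0, "az": 0}, {"gripper": 1, "x": 0, "y": 0, "z": 0.2, "ax": 0, "ay": 0, "az": 0}, {"gripper": 1, "x": 0, "y": 0, "z": 0, "ax": 0, "ay": 0, "az": 0}, {"gripper": 1, "x": 0, "y": 0, "z": 0, "ax": 0, "ay": 0, "az": 0}])

```text
clock: 13.7
position: [640.5, 55.2, 168.7]
ee_rot: [1.0, 0.001, 0.0, 0.0]
contact_force: [-4.2, 0.8, 7.0]
gripper_width: -0.2
grasp_force: 3.5
```

>>> send_rows(targets=[{"gripper": 1, "x": 0, "y": 0, "z": 0.2, "ax": 0, "ay": 0, "az": 0}, {"gripper": 1, "x": 0, "y": 0, "z": 0.2, "ax": 0, "ay": 0, "az": 0}, {"gripper": 1, "x": 0, "y": 0, "z": 0.1, "ax": 0, "ay": 0, "az": 0}, {"gripper": 1, "x": 0, "y": 0, "z": 0, "ax": 0, "ay": 0, "az": 0}, {"gripper": 1, "x": 0, "y": 0, "z": 0, "ax": 0, "ay": 0, "az": 0}])

```text
clock: 14.12
position: [640.6, 55.2, 164.3]
ee_rot: [1.0, 0.001, 0.001, 0.0]
contact_force: [-4.0, 0.6, 8.3]
gripper_width: -0.1
grasp_force: 4.2
```

>>> send_rows(targets=[{"gripper": 1, "x": 0, "y": 0, "z": 0.1, "ax": 0, "ay": 0, "az": 0}, {"gripper": 1, "x": 0, "y": 0, "z": 0.1, "ax": 0, "ay": 0, "az": 0}, {"gripper": 1, "x": 0, "y": 0, "z": 0, "ax": 0, "ay": 0, "az": 0}, {"gripper": 1, "x": 0, "y": 0, "z": 0, "ax": 0, "ay": 0, "az": 0}])

```text
clock: 14.45
position: [640.6, 55.3, 164.1]
ee_rot: [1.0, 0.001, 0.001, 0.0]
contact_force: [-5.4, 0.9, 14.1]
gripper_width: -0.1
grasp_force: 7.1
```

At the stop: no further travel and 14 N. I'll add a little more and hold.

>>> send_rows(targets=[{"gripper": 1, "x": 0, "y": 0, "z": 0.1, "ax": 0, "ay": 0, "az": 0}, {"gripper": 1, "x": 0, "y": 0, "z": 0, "ax": 0, "ay": 0, "az": 0}, {"gripper": 1, "x": 0, "y": 0, "z": 0, "ax": 0, "ay": 0, "az": 0}, {"gripper": 1, "x": 0, "y": 0, "z": 0, "ax": 0, "ay": 0, "az": 0}, {"gripper": 1, "x": 0, "y": 0, "z": 0, "ax": 0, "ay": 0, "az": 0}])

```text
clock: 14.87
position: [640.6, 55.3, 164.0]
ee_rot: [1.0, 0.002, 0.001, 0.0]
contact_force: [-8.1, 2.4, 17.2]
gripper_width: 0.0
grasp_force: 8.6
```

>>> send_rows(targets=[{"gripper": 1, "x": 0, "y": 0, "z": 0, "ax": 0, "ay": 0, "az": 0}, {"gripper": 1, "x": 0, "y": 0, "z": 0, "ax": 0, "ay": 0, "az": 0}, {"gripper": 1, "x": 0, "y": 0, "z": 0, "ax": 0, "ay": 0, "az": 0}, {"gripper": 1, "x": 0, "y": 0, "z": 0, "ax": 0, "ay": 0, "az": 0}, {"gripper": 1, "x": 0, "y": 0, "z": 0, "ax": 0, "ay": 0, "az": 0}])

```text
clock: 15.28
position: [640.6, 55.2, 164.0]
ee_rot: [1.0, 0.002, 0.001, 0.0]
contact_force: [-7.4, 2.1, 17.9]
gripper_width: -0.2
grasp_force: 8.6
```

>>> send_rows(targets=[{"gripper": 1, "x": 0, "y": 0, "z": 0, "ax": 0, "ay": 0, "az": 0}, {"gripper": 1, "x": 0, "y": 0, "z": 0, "ax": 0, "ay": 0, "az": 0}, {"gripper": 1, "x": 0, "y": 0, "z": 0, "ax": 0, "ay": 0, "az": 0}, {"gripper": 1, "x": 0, "y": 0, "z": 0, "ax": 0, "ay": 0, "az": 0}, {"gripper": 1, "x": 0, "y": 0, "z": 0, "ax": 0, "ay": 0, "az": 0}])

```text
clock: 15.7
position: [640.6, 55.2, 164.0]
ee_rot: [1.0, 0.002, 0.001, 0.0]
contact_force: [-7.9, 1.7, 17.8]
gripper_width: -0.0
grasp_force: 8.6
```

>>> send_rows(targets=[{"gripper": 1, "x": 0, "y": 0, "z": -0.6, "ax": 0, "ay": 0, "az": 0}, {"gripper": 1, "x": 0, "y": 0, "z": -0.8, "ax": 0, "ay": 0, "az": 0}, {"gripper": 1, "x": 0, "y": 0, "z": -0.8, "ax": 0, "ay": 0, "az": 0}, {"gripper": 1, "x": 0, "y": 0, "z": -2, "ax": 0, "ay": 0, "az": 0}, {"gripper": 1, "x": 0, "y": 0, "z": -4, "ax": 0, "ay": 0, "az": 0}])

```text
clock: 16.12
position: [637.6, 54.9, 236.4]
ee_rot: [1.0, 0.0, -0.006, 0.001]
contact_force: [1.2, 0.6, -0.7]
gripper_width: 0.3
grasp_force: 0.0
```

>>> send_rows(targets=[{"gripper": 1, "x": -2, "y": 0, "z": -1, "ax": 0, "ay": 0, "az": 0}, {"gripper": 1, "x": -2, "y": 0.1, "z": 0, "ax": 0, "ay": 0, "az": 0}, {"gripper": 1, "x": 0, "y": 0, "z": 0, "ax": 0, "ay": 0, "az": 0}, {"gripper": 1, "x": 0, "y": 0, "z": 0, "ax": 0, "ay": 0, "az": 0}, {"gripper": 1, "x": 0, "y": 0, "z": 0, "ax": 0, "ay": 0, "az": 0}])

```text
clock: 16.53
position: [600.6, 54.1, 250.8]
ee_rot: [1.0, 0.001, -0.0, 0.0]
contact_force: [0.6, 0.9, 0.8]
gripper_width: 0.1
grasp_force: 0.0
```

```bash
python3 - <<'E'
from h import *
s=arm.read_state(); print(s['clock'],s['position'].round(1),s['contact_force'].round(1))
HSV['red']=((0,150,70),(8,255,255))
m=arm.camera_model('wrist');p,d=arm.get_image('wrist')
B={c:on_plane(m,max(blobs(p,c))[1],49)[:2] for c in ['blue','green']}
v=B['blue']-B['green'];print('line',np.degrees(np.arctan2(v[1],v[0])))
a,u=max(blobs(p,'red'));x=np.array([(u[0]-m['cx'])/m['fx'],(u[1]-m['cy'])/m['fy'],1,0])*d[int(u[1]),int(u[0])]
print('knob z',(np.array(m['cam_to_world'])@(x+[0,0,0,1]))[:3].round(1))
E
```

```text
16.5333 [600.6  54.1 250.8] [0.6 0.9 0.8]
line 108.61021144086817
knob z [640.4  58.7 181.6]
```

Knob is back up at about 182 mm, the turret has not moved, and the arm is clear.

```bash
python3 -c 'from bench import arm;print(arm.job_done())'
```

```text
the job is handed in; nothing more can be done
None
```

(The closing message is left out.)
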